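# Store the washed filling nozzles in reverse order

### The arm

A 6-joint arm with a two-finger parallel gripper is mounted at the origin on a cart in front of the work surface, level with it; the furniture and walls round the work are solid. World frame = base frame: x ahead of the robot, y to its left, z up, the work surface at z = 0. Lengths are in mm, angles in rad, forces in N, time in s.
With the tool pointing down it reaches from about 350 to 775 mm from the base axis. Payload 7.3 kg.
Tool frame: the origin (TCP) lies on the centre line of the jaws, within the pads' length; the fingertips stand 17 mm ahead of it and the grasp point (between the pads) lies 2 mm behind it; z points along the fingers, y is the line along which they close (so a half turn about z gives the same grasp; the last joint's range is limited). The gripper opens to 92 mm and grips with 3 to 60 N. Pads are 19 mm wide; open, the fingers measure 130 mm over their backs; the gripper's body (75 mm by 190 mm) begins 47 mm behind the grasp point.
Start: joints at [-1.294, 0.342, 1.524, -0, 1.275, -0.146], TCP at [215.439, -478.779, 243.741] pointing down, gripper open.
Joint ranges: [-2.53, 2.53], [-0.77, 2.02], [0.04, 2.7], [-1, 4.14], [0.28, 2.66], [-3.11, 3.11]. Speed limits (rad/s): [2.57, 2.57, 3.14, 3.14, 3.14, 3.14].

### API

Orientations are given as [roll, pitch, yaw] about the fixed x, y, z axes, in that order (R = Rz(yaw) Ry(pitch) Rx(roll)).
In Python, from plant import bot gives the robot as it stands. The module is installed in compiled form; this text tells all that it offers.
- The arm moves only by the shell command python3 -m pendant 'ROWS'. ROWS is JSON, a list of rows, each a list of 3 entries, a list of its own where there are three numbers: the shift along the world's x, y, z as a fraction of full scale, then the turn, a rotation vector about the world's x, y, z as a fraction of full scale, then the opening, from -1 (shut) to 1 (fully open), so that 0 is half open. In form: [[[tx, ty, tz], [rx, ry, rz], claw], ...]. A call has exactly 10 rows; each row shifts and turns the commanded pose from where the row before left it; what a row does not reach is not made up. Full scale, the value 1, is 30 mm for a shift and 0.12 rad for a turn. A row lasts 1/12 s, in which the tool goes at most 41.7 mm and 7.16 degrees, less where a joint would pass 70% of its speed; a pose out of reach is approached as far as the arm can. A call with a number of a shift or a turn outside -1 to 1 is refused whole. A call with a gripper value outside its range is refused whole. The fingers move at their own pace and stop on an object; the grip force is fixed at half the most. Time passes only in rows, so rows that do not move let the fingers close, or fill a call up. It gives the time, the measured TCP pose, the force, the opening and the grip force at its end, in the units of the state.
- bot.get_obs(): the state, without advancing time (a new reading comes with each control period).
- bot.capture(name): name is "scene" or "top" or "wrist"; returns the picture (400x640x3 uint8, blue, green, red); there is no depth.
- bot.camera_params(name): a dict with "fovy" (degrees; the focal length in pixels is half the picture's height over the tangent of half this angle, whatever the lens; pixels are square), "cx", "cy" (the principal point, pixels), "distortion" ([k1, k2, p1, p2, k3] as OpenCV has them; the pictures are not rectified), "camera_from_world" (4x4, takes a point from world to camera coordinates). Camera axes: x right, y down, z forward; pixel columns grow to the right and rows downward; lengths in mm; the calibration is good to about 2 mm. A picture is of the moment at which its call begins: read the wrist's pose just before it. camera_params takes no time and is no camera call; for the wrist camera it gives the pose at the moment of the call.
- bot.close_job(): hands the job in; it is judged then, once.
The state is a dict: "time": time; "joint_positions": joint angles; "dq": joint speeds; "tau": joint torques, N m; "tool_pos": TCP position; "tcp_rot": TCP orientation; "contact_force": force on the tool from outside, world axes, zero at the start; "moment": the same for the moment, N m; "grip_width": finger opening in mm; "finger_force": force on a finger pad.
Only numpy, scipy, OpenCV 4.12 (cv2) and the standard library are available. Lean on these libraries where they do the work, as an engineer would, in place of code of your own. Each camera call takes 0.05 s, during which the arm holds its last target. There are 200 camera calls.

### The job

Move the four filling nozzles from the dishes of the drying rack to the compartments of the storage rack in reverse order, so that the next shift works back through them: the nozzle that stands furthest left goes into the compartment furthest right, the second from the left into the second from the right, and so on. Keep every nozzle upright, set each down flat on its foot inside its compartment, and do not push the label roll, the tally counter or any jar about.

Things in the scene. Friction and masses are not known exactly. Their poses are not given: they have to be found in the camera images.
- nozzle_tube: Stainless filling nozzle, slim straight tube: 18 mm in diameter from 10 mm height up to its top at 95 mm. It stands mouth up on a round foot flange 50 mm in diameter and 4 mm thick (thinning to 43 mm at 7 mm height). Loose, 0.11 to 0.35 kg, round about its z axis; origin at the centre of the underside, z up.
- nozzle_barrel: Stainless filling nozzle, thick barrel: 36 mm in diameter from 12 to 74 mm height, then a narrow 24 mm spout up to 88 mm. It stands mouth up on a round foot flange 50 mm in diameter and 4 mm thick (thinning to 43 mm at 7 mm height). Loose, 0.11 to 0.35 kg, round about its z axis; origin at the centre of the underside, z up.
- nozzle_cone: Stainless filling nozzle, pointed: 38 mm in diameter from 12 to 66 mm height, then a cone that narrows to 14 mm at its top at 95 mm. It stands mouth up on a round foot flange 50 mm in diameter and 4 mm thick (thinning to 43 mm at 7 mm height). Loose, 0.11 to 0.35 kg, round about its z axis; origin at the centre of the underside, z up.
- nozzle_head: Stainless filling nozzle with a wide head: 24 mm neck from 12 to 44 mm height, head 44 mm in diameter from 50 mm up to its flat top at 78 mm. It stands mouth up on a round foot flange 50 mm in diameter and 4 mm thick (thinning to 43 mm at 7 mm height). Loose, 0.11 to 0.35 kg, round about its z axis; origin at the centre of the underside, z up.
- drying_rack: Black base plate 86 x 345 x 6 mm with four steel drip dishes in a row, at y = +112.5, +37.5, -37.5, -112.5 mm; at the start one nozzle in each, in any order. It is either the rack nearer the robot or the farther one. Fixed, up to 0.15 rad askew. Origin: centre of its underside on the worktop; +y along the row to the robot's left, +x away from the robot. End handles 35 mm high at y = +-163 mm.
- storage_rack: Black rack 86 x 345 mm, empty at first: four square compartments between low aluminium walls, centres at x = 0, y = +112.5, +37.5, -37.5, -112.5 mm; 68 to 72 mm wide inside, floor 9 mm, wall tops 18 mm above the worktop. Fixed, up to 0.15 rad askew. Origin: centre of its underside on the worktop; +y along the row to the robot's left, +x away from the robot. End handles 35 mm high at y = +-163 mm.
- label_roll: Bystander: white roll of labels, 66 mm in diameter, 39 mm high, lying flat beside the work; origin at the centre of its underside.
- counter: Bystander: small grey tally counter, 44 x 51 x 30 mm, beside the work; origin at about the centre of its underside.
- jar_empty: Bystander: empty open glass jar, 70 mm in diameter, 112 mm high, upright, the jar nearest the racks on the left; origin at the centre of its underside.
- dish_a: Square steel drip dish of the drying rack, 72 x 72 mm, fixed; the nozzle_tube stands in it at the start. Floor 3 mm thick (9 mm above the worktop), walls 2 mm thick, 9 mm high (tops 15 mm above the worktop). All four dishes look alike. Origin: centre of its underside.
- dish_b: Square steel drip dish of the drying rack, 72 x 72 mm, fixed; the nozzle_barrel stands in it at the start. Floor 3 mm thick (9 mm above the worktop), walls 2 mm thick, 9 mm high (tops 15 mm above the worktop). All four dishes look alike. Origin: centre of its underside.
- dish_c: Square steel drip dish of the drying rack, 72 x 72 mm, fixed; the nozzle_cone stands in it at the start. Floor 3 mm thick (9 mm above the worktop), walls 2 mm thick, 9 mm high (tops 15 mm above the worktop). All four dishes look alike. Origin: centre of its underside.
- dish_d: Square steel drip dish of the drying rack, 72 x 72 mm, fixed; the nozzle_head stands in it at the start. Floor 3 mm thick (9 mm above the worktop), walls 2 mm thick, 9 mm high (tops 15 mm above the worktop). All four dishes look alike. Origin: centre of its underside.

How it is judged:
By the outcome, as a careful person would: the job done as asked, in the order asked, and still so for the second after the job is handed in, with the robot touching nothing.
It also fails if it takes over 96 s, if anything falls off the work surface, if the arm or the gripper's body presses on something with over 40 N, if the wrist force passes 120 N, or if a joint passes its speed limit or range.

## Working session

There is one attempt and no reset: what is moved stays moved. The work goes in short steps, Python scripts to look and compute and a shell command to move; the robot and the scene stay as the last step left them, time stands still between calls to the robot, and variables do not carry over. Pictures are saved under pics/ and viewed, at most 14 in all, crops included, and the job is handed in when it is done.

```bash
mkdir -p pics
python3 - <<'E'
from plant import bot
import cv2,numpy as np
o=bot.get_obs();print({k:np.round(v,3).tolist() for k,v in o.items()})
for n in("top","scene"):
    cv2.imwrite(f"pics/{n}0.png",bot.capture(n)); p=bot.camera_params(n);print(n,p)
E
```

```text
{'time': 0.0, 'joint_positions': [-1.294, 0.343, 1.525, -0.0, 1.275, -0.146], 'dq': [0.001, -0.001, -0.0, -0.001, -0.001, -0.0], 'tau': [-0.001, -43.125, -24.422, 0.072, 0.056, -0.0], 'tool_pos': [215.316, -478.401, 243.045], 'tcp_rot': [-3.14, -0.0, 0.423], 'contact_force': [1.257, 0.241, -0.096], 'moment': [0.049, 0.026, 0.023], 'finger_force': 0.0, 'grip_width': 92.033}
top {'fovy': 46.91566682354575, 'cx': 316.2308539210203, 'cy': 195.77216225110047, 'distortion': array([0.04148439, 0.        , 0.        , 0.        , 0.        ]), 'camera_from_world': array([[-4.80968649e-03, -9.99984120e-01,  2.93699237e-03,
         5.49142903e-01],
       [-9.91401492e-01,  4.38429507e-03, -1.30781722e-01,
         5.05056282e+02],
       [ 1.30766768e-01, -3.54075770e-03, -9.91406836e-01,
         1.27434679e+03],
       [ 0.00000000e+00,  0.00000000e+00,  0.00000000e+00,
         1.00000000e+00]])}
scene {'fovy': 46.68748196387023, 'cx': 321.83840582234166, 'cy': 194.59554018415665, 'distortion': array([-0.013899,  0.      ,  0.      ,  0.      ,  0.      ]), 'camera_from_world': array([[-8.93959947e-01, -4.48146678e-01, -4.09030381e-04,
         4.47564554e+02],
       [-3.38038687e-01,  6.74915935e-01, -6.55910304e-01,
         1.91297173e+02],
       [ 2.94220085e-01, -5.86219272e-01, -7.54838729e-01,
         1.33671003e+03],
       [ 0.00000000e+00,  0.00000000e+00,  0.00000000e+00,
         1.00000000e+00]])}
```

View pics/top0.png

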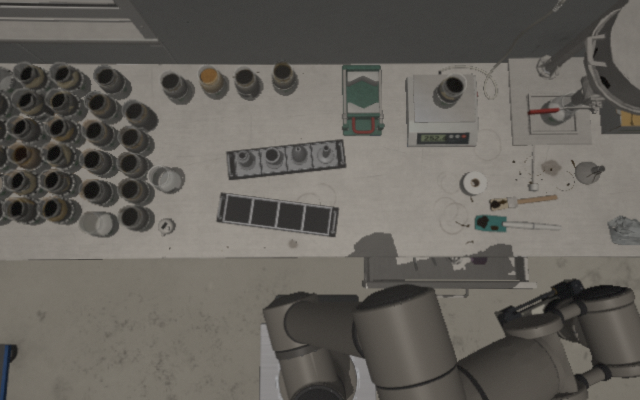

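View pics/scene0.png

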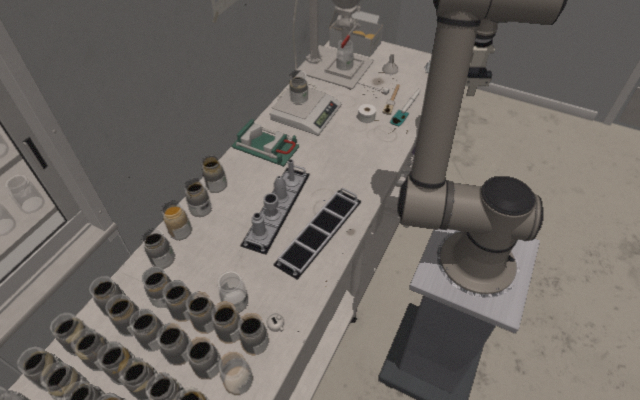

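Top view: the storage rack is the nearer one (centre about (278,214)), and the drying rack is the farther one (about (286,159)). I'll measure both racks and zoom in on the nozzles.

```bash
cat > h.py <<'E'
from plant import bot
import cv2,numpy as np
def K(p):
    f=200/np.tan(np.radians(p["fovy"])/2);return np.array([[f,0,p["cx"]],[0,f,p["cy"]],[0,0,1]])
def cast(p,uv,z):
    uv=np.array(uv,float).reshape(-1,1,2);n=cv2.undistortPoints(uv,K(p),np.array(p["distortion"])).reshape(-1,2)
    M=np.array(p["camera_from_world"]);R=M[:3,:3];c=-R.T@M[:3,3]
    d=np.c_[n,np.ones(len(n))]@R
    return c+d*((z-c[2])/d[:,2])[:,None]
def proj(p,X):
    M=np.array(p["camera_from_world"]);return cv2.projectPoints(np.array(X,float).reshape(-1,3),cv2.Rodrigues(M[:3,:3])[0],M[:3,3],K(p),np.array(p["distortion"]))[0].reshape(-1,2)
E
python3 - <<'E'
from h import *
im=cv2.imread("pics/top0.png");p=bot.camera_params("top")
g=im.max(2)
cv2.imwrite("pics/crop0.png",cv2.resize(im[130:245,205:355],None,fx=5,fy=5,interpolation=cv2.INTER_CUBIC))
m=(g<75).astype(np.uint8);m[:, :200]=0;m[:,360:]=0;m[:130]=0;m[250:]=0
for c in cv2.findContours(m,cv2.RETR_LIST,cv2.CHAIN_APPROX_NONE)[0]:
    if cv2.contourArea(c)>100:
        r=cv2.minAreaRect(c);print("area",cv2.contourArea(c),np.round(r[0],1),np.round(cast(p,[r[0]],9)[0],1))
        if cv2.contourArea(c)>2000: 
            for z in(6,18): print(z,np.round(cast(p,cv2.boxPoints(r),z)[:,:2],1).tolist())
E
```

```text
area 523.5 [316.1 219.3] [440.2  -1.1   9. ]
area 515.0 [289.9 215.9] [450.2  74.    9. ]
area 511.0 [263.9 212.6] [460.3 148.7   9. ]
area 517.5 [237.7 209.2] [470.2 223.8   9. ]
area 345.0 [285.7 159.5] [615.4  86.6   9. ]
```

View pics/crop0.png

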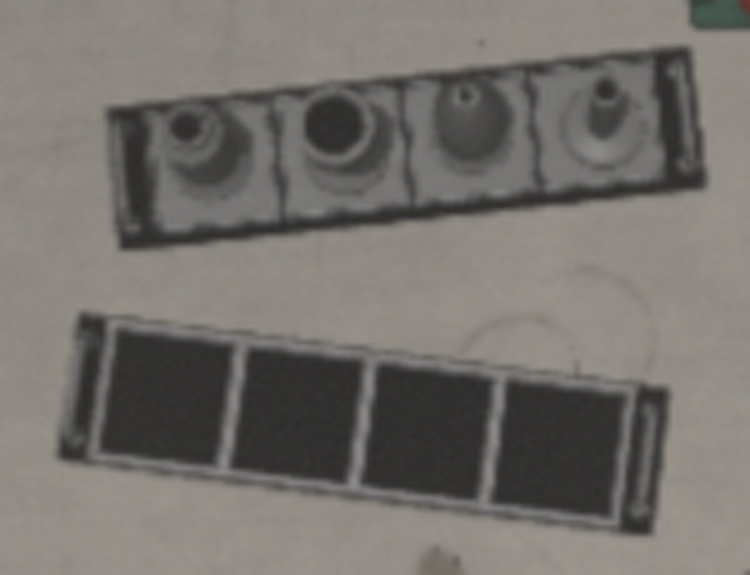

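Order from left to right: barrel (187,127 in the crop), head (335,124), cone (464,94), tube (606,90). So tube goes to the left compartment, cone second from left, head third and barrel to the right. Next I compute the nozzle positions.

Run:
```python
from h import *
p=bot.camera_params("top")
for n,uv,z in(("barrel",(187,127),97),("head",(335,124),87),("cone",(464,94),104),("tube",(606,90),104)):
    print(n,np.round(cast(p,[np.array(uv)/5+[205,130]-.4],z)[0],1))
c=np.array([(108,108),(688,48),(704,187),(120,247)])/5+[205,130]-.4
X=cast(p,c,6)[:,:2];print(np.round(X,1),X.mean(0),[np.arctan2(-(d:=X[a]-X[b])[0],d[1]) for a,b in((0,1),(3,2))])
```

```text
barrel [609.5 200.1  97. ]
head [613.2 120.5  87. ]
cone [625.8  49.  104. ]
tube [627.7 -28.2 104. ]
[[641.4 260.9]
 [676.2 -79.1]
 [593.  -87.5]
 [558.9 252.4]] [617.36077497  86.69003175] [np.float64(0.10207420351865214), np.float64(0.10003304026130075)]
```

```bash
python3 -m pendant '[[[0.5,0.8,0],[0,0,1],1],[[0.5,0.8,0],[0,0,1],1],[[0.5,0.8,0],[0,0,1],1],[[0.5,0.8,0],[0,0,1],1],[[0.5,0.8,0],[0,0,1],1],[[0.5,0.8,0],[0,0,1],1],[[0.5,0.8,0],[0,0,1],1],[[0.5,0.8,0],[0,0,1],1],[[0.5,0.8,0],[0,0,1],1],[[0.5,0.8,0],[0,0,1],1]]'
```

```text
time: 0.93
tool_pos: [365.8, -237.4, 243.5]
tcp_rot: [-3.141, -0.0, 1.629]
contact_force: [1.2, -0.5, -0.1]
grip_width: 91.9
finger_force: 0.0
```

```bash
python3 -m pendant '[[[0.97,0.77,0],[0,0,0.36],1],[[0.97,0.77,0],[0,0,0],1],[[0.97,0.77,0],[0,0,0],1],[[0.97,0.77,0],[0,0,0],1],[[0.97,0.77,0],[0,0,0],1],[[0.97,0.77,0],[0,0,0],1],[[0.97,0.77,0],[0,0,0],1],[[0.97,0.77,0],[0,0,0],1],[[0.97,0.77,0],[0,0,0],1],[[0,0,0],[0,0,0],1]]'
python3 - <<'E'
from h import *
p=bot.camera_params("wrist");im=bot.capture("wrist");cv2.imwrite("pics/w1.png",im);o=bot.get_obs();print(o["tool_pos"],o["tcp_rot"])
np.save("w1.npy",p,allow_pickle=True);print(p)
for X in [(627.7,-28.2,104),(625.8,49,104),(613,120,87)]: print(proj(p,X))
E
```

```text
time: 1.77
tool_pos: [630.7, -26.4, 241.9]
tcp_rot: [3.141, -0.002, 1.67]
contact_force: [-1.0, -0.4, -0.3]
grip_width: 91.5
finger_force: 0.0
[628.7198882  -28.35729431 241.92952081] [-3.14007490e+00 -9.24938781e-04  1.66966646e+00]
{'fovy': 70.58997548109366, 'cx': 316.6168420477159, 'cy': 197.37773451599162, 'distortion': array([-0.03546296,  0.        ,  0.        ,  0.        ,  0.        ]), 'camera_from_world': array([[ 9.95155390e-01,  9.83134268e-02, -4.69293117e-04,
        -6.24706544e+02],
       [ 9.48710189e-02, -9.59036246e-01,  2.66925025e-01,
        -1.16900173e+02],
       [ 2.57922448e-02, -2.65676400e-01, -9.63717184e-01,
         3.65603445e+02],
       [ 0.00000000e+00,  0.00000000e+00,  0.00000000e+00,
         1.00000000e+00]])}
[[313.81297704 194.89067905]]
[[319.58626542 116.84060927]]
[[313.54775548  39.05539361]]
```

View pics/w1.png

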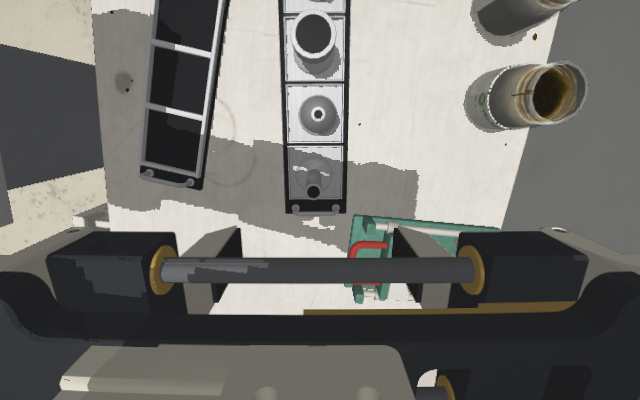

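The wrist view shows the tube mouth at (313,192), the cone tip at (318,114) and the head at (314,36). Each is within about 3 px of the prediction, so the estimates hold to about 2 mm. I'm descending on the tube.

```bash
python3 -m pendant '[[[-0.05,0.08,-0.9],[0,0,0],1],[[0,0,-0.9],[0,0,0],1],[[0,0,-0.9],[0,0,0],1],[[0,0,-0.9],[0,0,0],1],[[0,0,-0.9],[0,0,0],1],[[0,0,-0.7],[0,0,0],1],[[0,0,-0.5],[0,0,0],1],[[0,0,-0.35],[0,0,0],1],[[0,0,0],[0,0,0],1],[[0,0,0],[0,0,0],0]]'
python3 -m pendant '[[[0,0,0],[0,0,0],-1],[[0,0,0],[0,0,0],-1],[[0,0,0],[0,0,0],-1],[[0,0,0],[0,0,0],-1],[[0,0,0],[0,0,0],-1],[[0,0,0],[0,0,0],-1],[[0,0,0],[0,0,0],-1],[[0,0,0],[0,0,0],-1],[[0,0,0],[0,0,0],-1],[[0,0,0],[0,0,0],-1]]'
```

```text
time: 2.65
tool_pos: [625.6, -28.9, 62.4]
tcp_rot: [-3.141, -0.0, 1.665]
contact_force: [1.4, -0.6, 1.1]
grip_width: 88.6
finger_force: 0.0
time: 3.48
tool_pos: [625.8, -28.5, 62.2]
tcp_rot: [-3.142, -0.0, 1.666]
contact_force: [-0.8, -0.9, -0.2]
grip_width: 23.2
finger_force: 0.0
```

```bash
python3 -m pendant '[[[0,0,0],[0,0,0],-1],[[0,0,0],[0,0,0],-1],[[0,0,0],[0,0,0],-1],[[0,0,0],[0,0,0],-1],[[0,0,0.2],[0,0,0],-1],[[0,0,0.4],[0,0,0],-1],[[0,0,0.9],[0,0,0],-1],[[0,0,0.9],[0,0,0],-1],[[0,0,0.9],[0,0,0],-1],[[0,0,0.9],[0,0,0],-1]]'
python3 -m pendant '[[[-0.2,0.3,0.2],[0,0,-0.2],-1],[[-0.5,0.8,0],[0,0,-0.2],-1],[[-0.6,0.95,0],[0,0,-0.2],-1],[[-0.6,0.95,0],[0,0,-0.2],-1],[[-0.6,0.95,0],[0,0,-0.2],-1],[[-0.6,0.95,0],[0,0,-0.2],-1],[[-0.6,0.95,0],[0,0,-0.2],-1],[[-0.6,0.95,0],[0,0,-0.2],-1],[[-0.4,0.8,0],[0,0,-0.2],-1],[[-0.3,0.5,0],[0,0,-0.1],-1]]'
python3 - <<'E'
from h import *
o=bot.get_obs();print(o["tool_pos"],o["tcp_rot"],o["grip_width"],o["finger_force"])
cv2.imwrite("pics/w2.png",bot.capture("wrist"));p=bot.camera_params("wrist")
o=bot.get_obs();print(o["tool_pos"],o["tcp_rot"])
print(proj(p,[(470.2,223.8,9),(460,149,9)]))
E
```

```text
time: 4.32
tool_pos: [625.8, -28.5, 190.9]
tcp_rot: [3.14, 0.0, 1.666]
contact_force: [0.4, 0.4, -1.4]
grip_width: 16.8
finger_force: 30.0
time: 5.15
tool_pos: [474.5, 216.8, 195.8]
tcp_rot: [3.14, -0.001, 1.438]
contact_force: [-0.2, -0.1, -1.4]
grip_width: 16.8
finger_force: 30.0
[474.4936101  216.79953465 195.75611669] [ 3.14027439e+00 -1.24712564e-03  1.43844926e+00] 16.830651421089875 29.998902082443237
[473.266929   218.42214168 195.68373389] [ 3.14152038e+00 -2.06997128e-03  1.43943470e+00]
[[313.9708553  178.89775506]
 [313.92657166 237.8916105 ]]
```

View pics/w2.png

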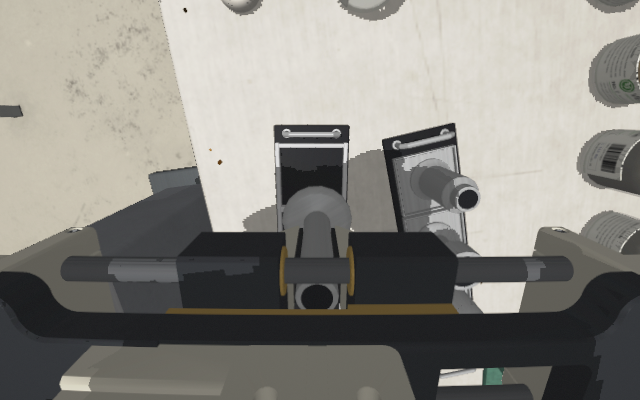

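The tube is held upright, and the left compartment opening is in view (inner edge near row 148). I'm lowering it now.

```bash
python3 -m pendant '[[[-0.1,0.14,-0.3],[0,0,0],-1],[[0,0,-0.8],[0,0,0],-1],[[0,0,-0.8],[0,0,0],-1],[[0,0,-0.8],[0,0,0],-1],[[0,0,-0.6],[0,0,0],-1],[[0,0,-0.4],[0,0,0],-1],[[0,0,-0.3],[0,0,0],-1],[[0,0,-0.2],[0,0,0],-1],[[0,0,-0.1],[0,0,0],-1],[[0,0,0],[0,0,0],-1]]'
```

```text
time: 6.03
tool_pos: [473.0, 218.5, 65.1]
tcp_rot: [-3.142, 0.0, 1.438]
contact_force: [-0.9, 0.1, -1.1]
grip_width: 17.0
finger_force: 30.0
```

```bash
python3 -m pendant '[[[-0.08,0.12,0],[0,0,0],-1],[[0,0,0],[0,0,0],-1],[[0,0,-0.05],[0,0,0],-1],[[0,0,-0.03],[0,0,0],-1],[[0,0,-0.02],[0,0,0],-1],[[0,0,0],[0,0,0],-1],[[0,0,0],[0,0,0],-1],[[0,0,0],[0,0,0],-1],[[0,0,0],[0,0,0],-1],[[0,0,0],[0,0,0],-1]]'
```

```text
time: 6.87
tool_pos: [470.5, 222.3, 62.3]
tcp_rot: [3.141, 0.0, 1.438]
contact_force: [0.5, 0.1, -0.7]
grip_width: 16.6
finger_force: 30.0
```

```bash
python3 -m pendant '[[[0,0,-0.02],[0,0,0],-1],[[0,0,0],[0,0,0],-1],[[0,0,0],[0,0,0],-0.5],[[0,0,0],[0,0,0],0],[[0,0,0],[0,0,0],0.5],[[0,0,0],[0,0,0],1],[[0,0,0],[0,0,0],1],[[0,0,0],[0,0,0],1],[[0,0,0],[0,0,0],1],[[0,0,0],[0,0,0],1]]'
python3 -m pendant '[[[0,0,0],[0,0,0],1],[[0,0,0],[0,0,0],1],[[0,0,0],[0,0,0],1],[[0,0,0.4],[0,0,0],1],[[0,0,0.7],[0,0,0],1],[[0,0,0.9],[0,0,0],1],[[0,0,0.9],[0,0,0],1],[[0,0,0.9],[0,0,0],1],[[0,0,0.9],[0,0,0],1],[[0,0,0.3],[0,0,0],1]]'
```

```text
time: 7.7
tool_pos: [470.4, 222.3, 61.6]
tcp_rot: [3.142, 0.0, 1.438]
contact_force: [-0.5, 1.0, -0.2]
grip_width: 65.2
finger_force: 0.0
time: 8.53
tool_pos: [471.9, 222.8, 215.6]
tcp_rot: [3.136, -0.003, 1.438]
contact_force: [1.4, -0.2, 0.8]
grip_width: 91.8
finger_force: 0.0
```

```bash
python3 -m pendant '[[[0.33,-0.39,0],[0,0,0.2],1],[[0.7,-0.8,0],[0,0,0.25],1],[[0.8,-0.9,0],[0,0,0.25],1],[[0.8,-0.9,0],[0,0,0.25],1],[[0.8,-0.9,0],[0,0,0.25],1],[[0.8,-0.9,0],[0,0,0.25],1],[[0.6,-0.6,0],[0,0,0.25],1],[[0.3,-0.3,0],[0,0,0.25],1],[[0,0,0],[0,0,0],1],[[0,0,0],[0,0,0],1]]'
python3 - <<'E'
from h import *
o=bot.get_obs();print(o["tool_pos"],o["tcp_rot"])
cv2.imwrite("pics/w3.png",bot.capture("wrist"));p=bot.camera_params("wrist")
print(proj(p,[(624.5,51.5,104),(613,122.5,87),(609,202,97)]))
E
```

```text
time: 9.37
tool_pos: [624.0, 51.3, 210.3]
tcp_rot: [-3.14, -0.001, 1.67]
contact_force: [0.0, -0.0, 0.2]
grip_width: 91.9
finger_force: 0.0
[623.97511547  51.29004202 210.32836525] [-3.13960732e+00 -5.78676058e-04  1.66998867e+00]
[[318.08161071 202.61565258]
 [313.3018717  121.46733707]
 [317.69556389  20.51351247]]
```

View pics/w3.png

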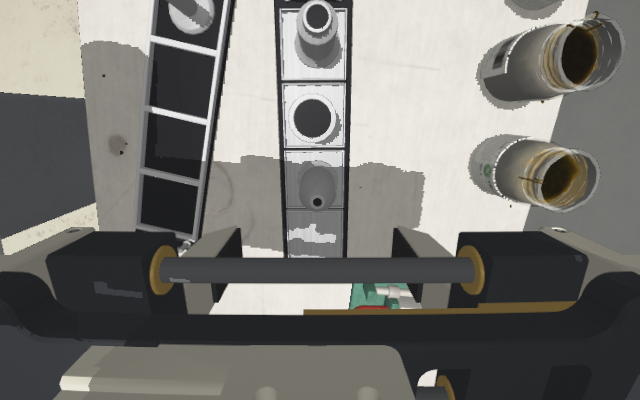

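The wrist view shows the cone tip at (317,202), where I predicted it. The tube stands in its compartment (top left), and the head mouth is at (312,118). I'm descending on the cone.

```bash
python3 -m pendant '[[[0,0,-0.6],[0,0,0],1],[[0,0,-0.9],[0,0,0],1],[[0,0,-0.9],[0,0,0],1],[[0,0,-0.9],[0,0,0],1],[[0,0,-0.9],[0,0,0],1],[[0,0,-0.6],[0,0,0],1],[[0,0,-0.4],[0,0,0],1],[[0,0,-0.1],[0,0,0],1],[[0,0,0],[0,0,0],0],[[0,0,0],[0,0,0],-1]]'
python3 -m pendant '[[[0,0,0],[0,0,0],-1],[[0,0,0],[0,0,0],-1],[[0,0,0],[0,0,0],-1],[[0,0,0],[0,0,0],-1],[[0,0,0],[0,0,0],-1],[[0,0,0],[0,0,0],-1],[[0,0,0],[0,0,0],-1],[[0,0,0],[0,0,0],-1],[[0,0,0],[0,0,0],-1],[[0,0,0],[0,0,0],-1]]'
```

```text
time: 10.25
tool_pos: [624.9, 52.1, 53.9]
tcp_rot: [3.14, 0.0, 1.672]
contact_force: [0.6, -0.3, -0.4]
grip_width: 82.9
finger_force: 0.0
time: 11.08
tool_pos: [624.3, 51.6, 52.7]
tcp_rot: [3.142, 0.0, 1.672]
contact_force: [-0.4, 0.1, 1.5]
grip_width: 37.4
finger_force: 30.0
```

```bash
python3 -m pendant '[[[0,0,0.2],[0,0,0],-1],[[0,0,0.4],[0,0,0],-1],[[0,0,0.9],[0,0,0],-1],[[0,0,0.9],[0,0,0],-1],[[0,0,0.9],[0,0,0],-1],[[0,0,0.8],[0,0,0],-1],[[0,0,0.4],[0,0,0],-1],[[0,0,0],[0,0,0],-1],[[0,0,0],[0,0,0],-1],[[-0.2,0.12,0],[0,0,0],-1]]'
python3 -m pendant '[[[-0.4,0.22,0],[0,0,-0.2],-1],[[-0.7,0.4,0],[0,0,-0.25],-1],[[-0.9,0.55,0],[0,0,-0.25],-1],[[-0.9,0.55,0],[0,0,-0.25],-1],[[-0.9,0.55,0],[0,0,-0.25],-1],[[-0.8,0.45,0],[0,0,-0.25],-1],[[-0.5,0.3,0],[0,0,-0.25],-1],[[-0.17,0.1,0],[0,0,-0.24],-1],[[0,0,0],[0,0,0],-1],[[0,0,0],[0,0,0],-1]]'
```

```text
time: 11.92
tool_pos: [618.2, 54.7, 186.5]
tcp_rot: [-3.14, 0.0, 1.671]
contact_force: [-0.9, -0.4, -2.9]
grip_width: 37.6
finger_force: 30.0
time: 12.75
tool_pos: [459.5, 149.0, 186.9]
tcp_rot: [-3.14, 0.001, 1.441]
contact_force: [0.3, -0.3, -1.8]
grip_width: 37.6
finger_force: 30.0
```

```bash
python3 -m pendant '[[[0,0,-0.3],[0,0,0],-1],[[0,0,-0.8],[0,0,0],-1],[[0,0,-0.9],[0,0,0],-1],[[0,0,-0.9],[0,0,0],-1],[[0,0,-0.7],[0,0,0],-1],[[0,0,-0.4],[0,0,0],-1],[[0,0,-0.2],[0,0,0],-1],[[0,0,-0.15],[0,0,0],-1],[[0,0,-0.08],[0,0,0],-1],[[0,0,0],[0,0,0],-1]]'
```

```text
time: 13.58
tool_pos: [460.5, 148.7, 54.6]
tcp_rot: [3.141, -0.0, 1.439]
contact_force: [-0.1, 0.6, -2.1]
grip_width: 37.2
finger_force: 30.0
```

```bash
python3 -m pendant '[[[0,0,-0.03],[0,0,0],-1],[[0,0,-0.03],[0,0,0],-1],[[0,0,-0.01],[0,0,0],-1],[[0,0,0],[0,0,0],-1],[[0,0,0],[0,0,0],-1],[[0,0,0],[0,0,0],-0.2],[[0,0,0],[0,0,0],0],[[0,0,0],[0,0,0],0.5],[[0,0,0],[0,0,0],1],[[0,0,0],[0,0,0],1]]'
python3 -m pendant '[[[0,0,0],[0,0,0],1],[[0,0,0],[0,0,0],1],[[0,0,0],[0,0,0],1],[[0,0,0],[0,0,0],1],[[0,0,0.4],[0,0,0],1],[[0,0,0.9],[0,0,0],1],[[0,0,0.9],[0,0,0],1],[[0,0,0.9],[0,0,0],1],[[0,0,0.9],[0,0,0],1],[[0,0,0.9],[0,0,0],1]]'
```

```text
time: 14.42
tool_pos: [460.4, 148.9, 52.8]
tcp_rot: [3.141, -0.0, 1.439]
contact_force: [0.3, 0.4, -0.5]
grip_width: 59.4
finger_force: 0.0
time: 15.25
tool_pos: [459.9, 148.8, 201.0]
tcp_rot: [-3.142, 0.0, 1.439]
contact_force: [0.3, -1.2, -0.9]
grip_width: 91.9
finger_force: 0.0
```

```bash
python3 -m pendant '[[[0.4,-0.07,0],[0,0,0.2],1],[[0.7,-0.1,0],[0,0,0.25],1],[[0.9,-0.15,0],[0,0,0.25],1],[[0.9,-0.15,0],[0,0,0.25],1],[[0.9,-0.15,0],[0,0,0.25],1],[[0.7,-0.1,0],[0,0,0.25],1],[[0.4,-0.07,0],[0,0,0.25],1],[[0.17,-0.02,0],[0,0,0.24],1],[[0,0,0],[0,0,0],1],[[0,0,0],[0,0,0],1]]'
python3 - <<'E'
from h import *
o=bot.get_obs();print(o["tool_pos"],o["tcp_rot"])
cv2.imwrite("pics/w4.png",bot.capture("wrist"));p=bot.camera_params("wrist")
print(proj(p,[(612.5,124.5,87),(608.5,204,97)]))
E
```

```text
time: 16.08
tool_pos: [612.1, 124.5, 199.1]
tcp_rot: [-3.141, -0.0, 1.671]
contact_force: [0.1, 0.4, -0.7]
grip_width: 91.9
finger_force: 0.0
[612.06435528 124.4588242  199.14909903] [-3.14064468e+00 -7.27055925e-05  1.67096464e+00]
[[317.77883536 200.32951826]
 [322.63920518 111.42393373]]
```

View pics/w4.png

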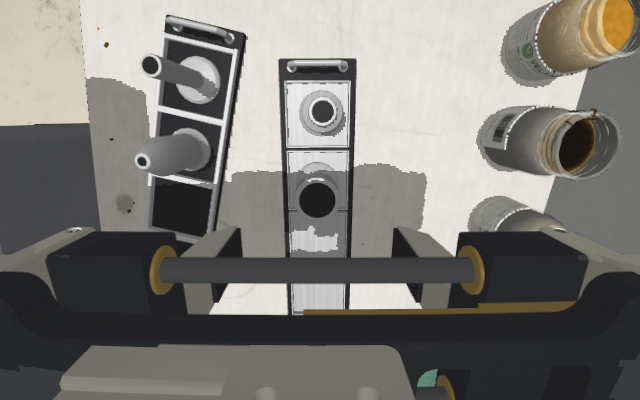

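The head mouth is at (317,199) and the barrel mouth at (322,111), both as predicted. The tube and cone stand in their compartments. Next is the head.

```bash
python3 -m pendant '[[[0,0,-0.5],[0,0,0],1],[[0,0,-0.9],[0,0,0],1],[[0,0,-0.9],[0,0,0],1],[[0,0,-0.9],[0,0,0],1],[[0,0,-0.6],[0,0,0],1],[[0,0,-0.4],[0,0,0],1],[[0,0,-0.12],[0,0,0],1],[[0,0,0],[0,0,0],1],[[0,0,0],[0,0,0],0],[[0,0,0],[0,0,0],-1]]'
python3 -m pendant '[[[0,0,0],[0,0,0],-1],[[0,0,0],[0,0,0],-1],[[0,0,0],[0,0,0],-1],[[0,0,0],[0,0,0],-1],[[0,0,0],[0,0,0],-1],[[0,0,0],[0,0,0],-1],[[0,0,0],[0,0,0],-1],[[0,0,0],[0,0,0],-1],[[0,0,0],[0,0,0],-1],[[0,0,0],[0,0,0],-1]]'
```

```text
time: 16.97
tool_pos: [613.2, 124.6, 71.7]
tcp_rot: [3.139, 0.0, 1.672]
contact_force: [0.1, 0.4, -0.3]
grip_width: 82.7
finger_force: 0.0
time: 17.8
tool_pos: [612.3, 124.5, 70.1]
tcp_rot: [3.141, 0.0, 1.672]
contact_force: [-1.1, -0.6, 0.8]
grip_width: 43.0
finger_force: 30.0
```

```bash
python3 -m pendant '[[[0,0,0.2],[0,0,0],-1],[[0,0,0.4],[0,0,0],-1],[[0,0,0.9],[0,0,0],-1],[[0,0,0.9],[0,0,0],-1],[[0,0,0.9],[0,0,0],-1],[[0,0,0.8],[0,0,0],-1],[[0,0,0.4],[0,0,0],-1],[[0,0,0],[0,0,0],-1],[[0,0,0],[0,0,0],-1],[[-0.2,-0.06,0],[0,0,0],-1]]'
python3 -m pendant '[[[-0.4,-0.12,0],[0,0,-0.2],-1],[[-0.7,-0.2,0],[0,0,-0.25],-1],[[-0.9,-0.3,0],[0,0,-0.25],-1],[[-0.9,-0.3,0],[0,0,-0.25],-1],[[-0.9,-0.3,0],[0,0,-0.25],-1],[[-0.7,-0.2,0],[0,0,-0.25],-1],[[-0.5,-0.15,0],[0,0,-0.25],-1],[[-0.2,-0.05,0],[0,0,-0.24],-1],[[0,0,0],[0,0,0],-1],[[0,0,0],[0,0,0],-1]]'
```

```text
time: 18.63
tool_pos: [606.1, 122.8, 203.9]
tcp_rot: [-3.14, -0.0, 1.672]
contact_force: [-0.1, -0.1, -2.0]
grip_width: 43.7
finger_force: 30.0
time: 19.47
tool_pos: [449.7, 74.1, 204.4]
tcp_rot: [-3.14, 0.0, 1.44]
contact_force: [0.2, -0.4, -2.1]
grip_width: 43.6
finger_force: 30.0
```

```bash
python3 -m pendant '[[[0,0,-0.3],[0,0,0],-1],[[0,0,-0.8],[0,0,0],-1],[[0,0,-0.9],[0,0,0],-1],[[0,0,-0.9],[0,0,0],-1],[[0,0,-0.7],[0,0,0],-1],[[0,0,-0.4],[0,0,0],-1],[[0,0,-0.2],[0,0,0],-1],[[0,0,-0.15],[0,0,0],-1],[[0,0,-0.08],[0,0,0],-1],[[0,0,0],[0,0,0],-1]]'
```

```text
time: 20.3
tool_pos: [450.6, 74.2, 72.0]
tcp_rot: [3.141, -0.0, 1.439]
contact_force: [0.2, -0.3, -0.9]
grip_width: 42.9
finger_force: 30.0
```

```bash
python3 -m pendant '[[[0,0,-0.03],[0,0,0],-1],[[0,0,-0.03],[0,0,0],-1],[[0,0,-0.01],[0,0,0],-1],[[0,0,0],[0,0,0],-1],[[0,0,0],[0,0,0],-1],[[0,0,0],[0,0,0],-0.1],[[0,0,0],[0,0,0],0.2],[[0,0,0],[0,0,0],0.5],[[0,0,0],[0,0,0],1],[[0,0,0],[0,0,0],1]]'
python3 -m pendant '[[[0,0,0],[0,0,0],1],[[0,0,0],[0,0,0],1],[[0,0,0],[0,0,0],1],[[0,0,0],[0,0,0],1],[[0,0,0.4],[0,0,0],1],[[0,0,0.9],[0,0,0],1],[[0,0,0.9],[0,0,0],1],[[0,0,0.9],[0,0,0],1],[[0,0,0.9],[0,0,0],1],[[0,0,0.4],[0,0,0],1]]'
```

```text
time: 21.13
tool_pos: [450.4, 74.1, 70.2]
tcp_rot: [3.141, -0.0, 1.439]
contact_force: [0.5, -0.3, 0.2]
grip_width: 65.4
finger_force: 0.0
time: 21.97
tool_pos: [451.5, 74.2, 205.3]
tcp_rot: [3.137, -0.001, 1.439]
contact_force: [0.9, -0.2, 0.8]
grip_width: 91.7
finger_force: 0.0
```

```bash
python3 -m pendant '[[[0.4,0.34,0],[0,0,0.2],1],[[0.75,0.6,0],[0,0,0.25],1],[[0.9,0.75,0],[0,0,0.25],1],[[0.9,0.75,0],[0,0,0.25],1],[[0.9,0.75,0],[0,0,0.25],1],[[0.75,0.6,0],[0,0,0.25],1],[[0.45,0.4,0],[0,0,0.25],1],[[0.2,0.15,0],[0,0,0.24],1],[[0,0,0],[0,0,0],1],[[0,0,0],[0,0,0],1]]'
python3 - <<'E'
from h import *
o=bot.get_obs();print(o["tool_pos"],o["tcp_rot"])
cv2.imwrite("pics/w5.png",bot.capture("wrist"));p=bot.camera_params("wrist")
print(proj(p,[(608,204.3,97)]))
E
```

```text
time: 22.8
tool_pos: [607.2, 203.9, 201.5]
tcp_rot: [-3.14, 0.0, 1.672]
contact_force: [0.1, -0.3, -0.7]
grip_width: 91.8
finger_force: 0.0
[607.17350954 203.85272095 201.54459404] [-3.14019752e+00  4.62736097e-04  1.67154609e+00]
[[318.25340215 201.73128068]]
```

View pics/w5.png

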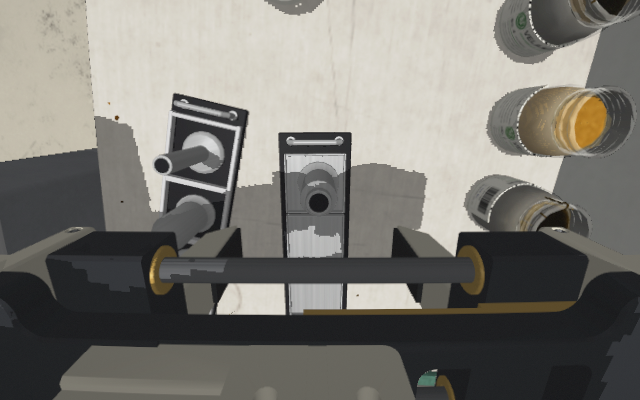

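The barrel mouth is at (318,202), as predicted. I'm grasping it.

```bash
python3 -m pendant '[[[0,0,-0.5],[0,0,0],1],[[0,0,-0.9],[0,0,0],1],[[0,0,-0.9],[0,0,0],1],[[0,0,-0.9],[0,0,0],1],[[0,0,-0.8],[0,0,0],1],[[0,0,-0.5],[0,0,0],1],[[0,0,-0.3],[0,0,0],1],[[0,0,-0.1],[0,0,0],1],[[0,0,0],[0,0,0],0],[[0,0,0],[0,0,0],-1]]'
python3 -m pendant '[[[0,0,0],[0,0,0],-1],[[0,0,0],[0,0,0],-1],[[0,0,0],[0,0,0],-1],[[0,0,0],[0,0,0],-1],[[0,0,0],[0,0,0],-1],[[0,0,0],[0,0,0],-1],[[0,0,0],[0,0,0],-1],[[0,0,0],[0,0,0],-1],[[0,0,0],[0,0,0],-1],[[0,0,0],[0,0,0],-1]]'
```

```text
time: 23.68
tool_pos: [608.4, 204.2, 56.4]
tcp_rot: [3.14, -0.0, 1.672]
contact_force: [0.0, -0.3, -0.2]
grip_width: 82.8
finger_force: 0.0
time: 24.52
tool_pos: [608.1, 204.4, 55.1]
tcp_rot: [3.141, -0.0, 1.672]
contact_force: [1.5, 1.2, 0.1]
grip_width: 35.4
finger_force: 30.0
```

```bash
python3 -m pendant '[[[0,0,0.2],[0,0,0],-1],[[0,0,0.4],[0,0,0],-1],[[0,0,0.9],[0,0,0],-1],[[0,0,0.9],[0,0,0],-1],[[0,0,0.9],[0,0,0],-1],[[0,0,0.8],[0,0,0],-1],[[0,0,0.4],[0,0,0],-1],[[0,0,0],[0,0,0],-1],[[-0.1,-0.15,0],[0,0,0],-1],[[-0.3,-0.4,0],[0,0,0],-1]]'
python3 -m pendant '[[[-0.5,-0.6,0],[0,0,-0.2],-1],[[-0.8,-0.95,0],[0,0,-0.25],-1],[[-0.8,-0.95,0],[0,0,-0.25],-1],[[-0.8,-0.95,0],[0,0,-0.25],-1],[[-0.8,-0.95,0],[0,0,-0.25],-1],[[-0.7,-0.9,0],[0,0,-0.25],-1],[[-0.5,-0.6,0],[0,0,-0.25],-1],[[-0.3,-0.4,0],[0,0,-0.24],-1],[[0,0,0],[0,0,0],-1],[[0,0,0],[0,0,0],-1]]'
```

```text
time: 25.35
tool_pos: [595.3, 188.3, 188.7]
tcp_rot: [-3.14, -0.0, 1.673]
contact_force: [-1.0, -1.0, -2.9]
grip_width: 35.0
finger_force: 30.0
time: 26.18
tool_pos: [438.9, -1.5, 189.3]
tcp_rot: [-3.14, -0.0, 1.438]
contact_force: [-0.5, -0.3, -2.3]
grip_width: 35.2
finger_force: 30.0
```

```bash
python3 -m pendant '[[[0,0,-0.3],[0,0,0],-1],[[0,0,-0.8],[0,0,0],-1],[[0,0,-0.9],[0,0,0],-1],[[0,0,-0.9],[0,0,0],-1],[[0,0,-0.7],[0,0,0],-1],[[0,0,-0.4],[0,0,0],-1],[[0,0,-0.2],[0,0,0],-1],[[0,0,-0.15],[0,0,0],-1],[[0,0,-0.08],[0,0,0],-1],[[0,0,0],[0,0,0],-1]]'
```

```text
time: 27.02
tool_pos: [440.1, -0.9, 57.0]
tcp_rot: [3.141, -0.0, 1.44]
contact_force: [0.4, 0.6, -3.4]
grip_width: 35.5
finger_force: 30.0
```

```bash
python3 -m pendant '[[[0,0,-0.03],[0,0,0],-1],[[0,0,-0.03],[0,0,0],-1],[[0,0,-0.01],[0,0,0],-1],[[0,0,0],[0,0,0],-1],[[0,0,0],[0,0,0],-1],[[0,0,0],[0,0,0],-0.2],[[0,0,0],[0,0,0],0],[[0,0,0],[0,0,0],0.5],[[0,0,0],[0,0,0],1],[[0,0,0],[0,0,0],1]]'
python3 -m pendant '[[[0,0,0],[0,0,0],1],[[0,0,0],[0,0,0],1],[[0,0,0],[0,0,0],1],[[0,0,0],[0,0,0],1],[[0,0,0.4],[0,0,0],1],[[0,0,0.9],[0,0,0],1],[[0,0,0.9],[0,0,0],1],[[0,0,0.9],[0,0,0],1],[[0,0,0.9],[0,0,0],1],[[0,0,0.9],[0,0,0],1]]'
python3 -m pendant '[[[0,-0.5,0.3],[0,0,0],1],[[0,-0.9,0],[0,0,0],1],[[0,-0.9,0],[0,0,0],1],[[0,-0.9,0],[0,0,0],1],[[0,-0.9,0],[0,0,0],1],[[0,-0.9,0],[0,0,0],1],[[0,-0.9,0],[0,0,0],1],[[0,-0.5,0],[0,0,0],1],[[0,0,0],[0,0,0],1],[[0,0,0],[0,0,0],1]]'
python3 - <<'E'
from h import *
im=bot.capture("top");cv2.imwrite("pics/top9.png",cv2.resize(im[120:250,140:380],None,fx=3,fy=3,interpolation=cv2.INTER_CUBIC))
im=bot.capture("scene");cv2.imwrite("pics/sc9.png",cv2.resize(im[130:290,200:400],None,fx=3.5,fy=3.5,interpolation=cv2.INTER_CUBIC))
E
```

```text
time: 27.85
tool_pos: [440.0, -1.2, 55.2]
tcp_rot: [3.141, 0.0, 1.439]
contact_force: [-0.1, 0.0, -0.9]
grip_width: 58.7
finger_force: 0.0
time: 28.68
tool_pos: [439.5, -1.1, 203.4]
tcp_rot: [-3.142, 0.0, 1.439]
contact_force: [0.9, 0.5, -0.3]
grip_width: 91.8
finger_force: 0.0
time: 29.52
tool_pos: [439.5, -193.5, 210.7]
tcp_rot: [-3.141, -0.001, 1.437]
contact_force: [-0.2, 0.2, -0.6]
grip_width: 92.0
finger_force: 0.0
```

View pics/top9.png

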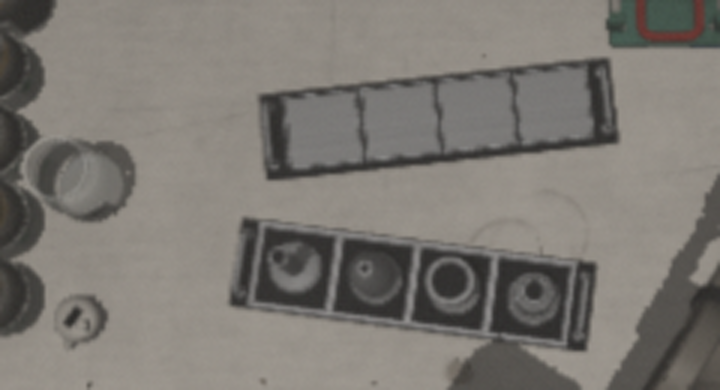

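View pics/sc9.png

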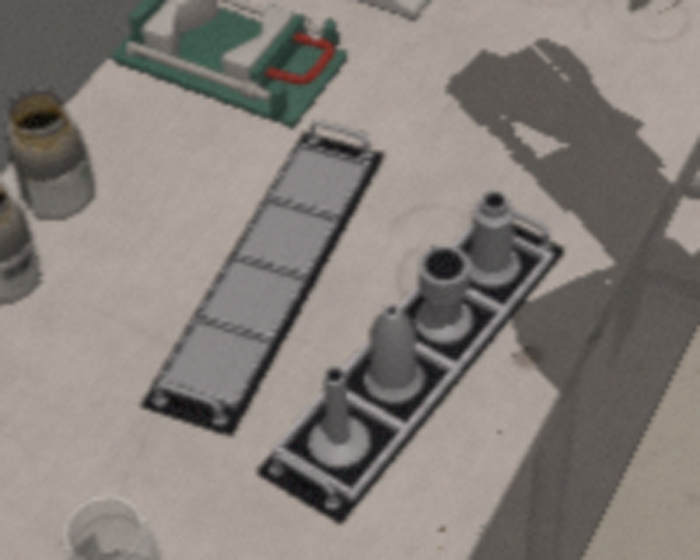

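Both views show tube, cone, head and barrel from left to right, upright and inside their compartments. The drying rack is empty, and the jar and counter are where they were. The arm is clear.

```bash
python3 -c "
from plant import bot
print(bot.close_job())"
```

```text
the job is handed in; nothing more can be done
None
```

The job is handed in: from left to right the storage rack now holds tube, cone, head and barrel, the reverse of the starting order, all upright in their compartments, at about 30 s of the 96 s allowed, with no verdict returned.

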